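# Release the fixings carousel, bring the filler tin round to the front and hold it

## Robot

A 6-joint arm with a two-finger parallel gripper is mounted at the origin on a cart in front of the work surface, level with it; the furniture and walls round the work are solid. World frame = base frame: x ahead of the robot, y to its left, z up, the work surface at z = 0. Lengths are in mm, angles in rad, forces in N, time in s.
With the tool pointing down it reaches from about 350 to 875 mm from the base axis. Payload 15.5 kg.
Tool frame: the origin (TCP) lies at the very end of the fingers, on their centre line; the grasp point (between the pads) lies 19 mm behind it; z points along the fingers, y is the line along which they close (so a half turn about z gives the same grasp; the last joint's range is limited). The gripper opens to 85 mm and grips with 20 to 120 N. Pads are 22 mm wide; open, the fingers measure 114 mm over their backs; the gripper's body (76 mm by 85 mm) begins 54 mm behind the grasp point. The pads swing forward as they close: fully open they stand 13 mm farther back than shut.
Start: joints at [1.246, 0.494, 1.345, -0, 1.302, -0.096], TCP at [141.751, 608.714, 231.277] pointing down, gripper open.
Joint ranges: [-2.91, 2.91], [-0.82, 2.16], [0.22, 2.67], [-1.22, 4.37], [0.12, 2.79], [-3.08, 3.08]. Speed limits (rad/s): [1.89, 1.89, 2.57, 3.01, 3.01, 3.01].

## Interface

Orientations are given as a 3x3 rotation matrix whose columns are the frame's x, y, z axes.
In Python, from cell import bot gives the robot as it stands. The module is installed in compiled form; this text tells all that it offers. Calls block until the motion is done:
- bot.move_pose(position, orientation): joint-space move of the TCP to a pose.
- bot.movel(position, v=150, frame=None): straight line of the TCP; frame=None keeps the orientation; v is the mean speed in mm/s.
- bot.set_joints(angles): joint-space move.
- bot.gripper_to(opening, effort=None): finger opening in mm; effort is the grip in N (None keeps the last); returns when the fingers have stopped.
- bot.sleep(seconds).
- bot.solve_ik(position, orientation): joint angles nearest the present ones, or None.
- bot.read_state(): the state.
- bot.camera(name): name is "scene" or "side" or "wrist"; returns (picture, depth): 420x560x3 uint8, red, green, blue; 420x560 float32, mm along the optical axis (not along the pixel's ray), 0 where there is no reading.
- bot.calibration(name): a dict with "fov_y" (degrees; the focal length in pixels is half the picture's height over the tangent of half this angle, whatever the lens; pixels are square), "cx", "cy" (the principal point, pixels), "dist_coeffs" ([k1, k2, p1, p2, k3] as OpenCV has them; the pictures are not rectified), "xyz" and "attitude" of the camera in the world; the wrist camera has in their place "tool_from_camera" (4x4, takes a point from camera to tool coordinates, whose origin is the TCP and whose axes are the flange's). Camera axes: x right, y down, z forward; pixel columns grow to the right and rows downward; lengths in mm; the calibration is good to about 2 mm. A picture is of the moment at which its call begins: read the wrist's pose just before it. calibration takes no time and is no camera call.
A pose or a line that the arm cannot do raises bot.IKError and nothing moves.
- bot.job_done(): hands the job in; it is judged then, once.
Trained networks look in the newest picture that a camera, given by its name, has taken for a name from the list of things; names that differ only in an ending like _2 or _b are one class to them, and where a whole thing is asked for, a point or a joint stands for the part that bears it (a point fixed in the world has none). Each returns a list of dicts, best first, with "score" (0 to 1); they miss things now and then, are a little off and sometimes report something else, mostly with a low value. They report only what shows in the picture. A call takes as long as a camera call.
- bot.look_for(label, camera): "centre" ([column, row] in pixels, amid what is visible of it).
- bot.cut_out(label, camera): "pixels" (420x560 bool, what is visible of it) and "centre" ([column, row] in pixels, amid what is visible of it).
- bot.landmark_of(label, camera): "centre" ([column, row] in pixels: a listed point, or the origin of a listed thing).
The state is a dict: "time": time; "joints": joint angles; "qd": joint speeds; "joint_efforts": joint torques, N m; "ee_pos": TCP position; "ee_rot": TCP orientation; "ft_force": force on the tool from outside, world axes, zero at the start; "wrist_torque": the same for the moment, N m; "opening": finger opening in mm; "gripper_force": force on a finger pad.
Only numpy, scipy, OpenCV 4.12 (cv2) and the standard library are available. Lean on these libraries where they do the work, as an engineer would, in place of code of your own. Each camera call takes 0.05 s, during which the arm holds its last target. There are 200 camera calls.

## Task

Unlock the plywood fixings carousel by pushing its sprung treadle right down until it snaps over and stays down, then turn the tray until the small lever-lid tin stands at the front, in line with the steel pointer on the base. Finish there holding on to the tray (do not let go), so that it stays still while I prise the lid off; leave everything standing in its compartment and do not disturb the pliers or the screwdriver on the bench.

Things in the scene. Friction and masses are not known exactly. Their poses are not given: they have to be found in the camera images.
- carousel_base: Fixed base: round grey steel plate, 296 mm across, 8 mm thick, bolted to the bench, turned 0.2 to 0.6 rad so that its front looks roughly towards the robot. Origin on the turning axis at the bench top, z up; its -x axis points to the front, where a bent steel pointer stands at the edge; the lock treadle is on a tongue of the plate, to the right (255 degrees from +x).
- base_front (a point): Top of the pointer at the front of the base, 32 mm above the bench, 152 mm from the turning axis.
- spindle (a joint): Turning angle of the tray, rad, positive counter-clockwise from above; 0 at the start, where the lock's tooth sits in a notch of the index ring (play about 0.01 rad). No end stops. Unlocked, the tray turns with little friction (about 0.05 N m) and stays where it is left.
- tray: Turning tray, 258 mm across: plywood floor, top 26 mm above the bench; rim up to 46 mm; hub of 26 mm radius up to 97 mm; five radial plywood dividers 9 mm thick, out to 125 mm from the axis, tops at 88 mm, make five equal compartments. Origin on the turning axis at the bench top, axes those of the base at spindle angle 0.
- treadle (a joint): Lock treadle, rad: 0 locked (pad raised), 0.45 unlocked (pad down). A steel rocker on a pivot 173 mm from the turning axis, 36 mm above the bench: as the outer pad goes down, the tooth inside lifts out of the index ring. An over-centre spring resists with about 7 N at the pad, less and less; past half way it snaps over and stays down.
- treadle_pad (a point): Middle of the top of the treadle's rubber-faced pad (36 x 28 mm), about 210 mm from the turning axis; 55 mm above the bench when locked and 37 mm when unlocked. Push straight down here.
- divider_end (a point): Where a divider can be pinched from above, across its 9 mm: on its top edge (88 mm above the bench), 116 mm from the turning axis, on the +x axis of the tray. The other four dividers stand at 72, 144, 216 and 288 degrees from it. The contents stand clear there. A shelf overhangs beyond x = 0.60 m (underside 0.45 m up); a vise 0.17 m high stands beyond y = 0.54 m.
- filler_tin: The small metal lever-lid tin, 73 mm across and 75 mm high, 0.35 kg, standing loose in one of the compartments, not the front one (empty at the start), about 80 mm from the turning axis. Origin at the middle of its underside.
- jar_1: A clear jar of fixings with a screw lid, 66 mm across and 80 mm high, standing in another compartment. Origin at the middle of its underside.
- jar_2: A second jar of the same size, in another compartment.
- jar_3: A third jar of the same size, in another compartment.
- pliers: Pliers, 171 mm long, lying on the bench behind the carousel, not to be disturbed.
- screwdriver: Flat screwdriver, 202 mm long, lying on the bench to the right, not to be disturbed.

How it is judged (in metres and radians):
On the way, in this order (a step that is already met when the one before it is completed fails the run):
1. The treadle is pushed right down and has snapped over (value of joint treadle above 0.4 rad), for 0.2 s.
2. The tray has been turned until the tin stands at the front pointer (x of filler_tin in the frame of carousel_base below -0.05 m and y of filler_tin in the frame of carousel_base between -0.017 and 0.017 m), for 0.2 s.
At the end, for the whole second after the job is handed in: Through the last second: fingers hold the tray with over 3 N, tray still (under 0.05 rad/s), middle of the tin within 17 mm (12 degrees) of the line from the turning axis to the pointer, at the front; treadle still down (over 0.40 rad); tin and jars upright in their compartments (all of step 2 and value of joint treadle above 0.4 rad and velocity of joint spindle between -0.05 and 0.05 rad/s and contact force between the fingers and tray above 3 N and angle between each of filler_tin, jar_1, jar_2, jar_3's own z axis and vertical below 0.2 rad); the arm keeps its last pose, push and grip.
It fails at once if Something in the tray is tipped over (angle between any of filler_tin, jar_1, jar_2, jar_3's own z axis and vertical above 0.5 rad).
It fails at once if Something is lifted or knocked out of its compartment ((z of filler_tin in the frame of tray above 0.055 m or z of filler_tin in the frame of tray below 0.005 m) or (z of jar_1 in the frame of tray above 0.055 m or z of jar_1 in the frame of tray below 0.005 m) or (z of jar_2 in the frame of tray above 0.055 m or z of jar_2 in the frame of tray below 0.005 m) or (z of jar_3 in the frame of tray above 0.055 m or z of jar_3 in the frame of tray below 0.005 m)).
It fails at once if The pliers or the screwdriver are disturbed (distance of any of pliers, screwdriver from where it was at the start of the episode above 0.03 m).
It also fails if it takes over 58 s, if anything falls off the work surface, if the arm or the gripper's body presses on something with over 40 N, if the wrist force passes 120 N, or if a joint passes its speed limit or range.

## Working session

There is one attempt and no reset: what is moved stays moved. The work goes in short steps, each a Python script; the robot and the scene stay as the last script left them, time stands still between calls to the robot, and variables do not carry over. Pictures are saved under pics/ and viewed, at most 10 in all, crops included, and the job is handed in when it is done.

```bash
mkdir -p pics
cat > h.py <<'E'
from cell import bot
import numpy as np, cv2
def K(c):
    f=210/np.tan(np.radians(c["fov_y"])/2); return np.array([[f,0,c["cx"]],[0,f,c["cy"]],[0,0,1.]])
def pose(name):
    c=bot.calibration(name)
    if name=="wrist":
        s=bot.read_state(); T=np.eye(4);T[:3,:3]=np.array(s["ee_rot"]);T[:3,3]=s["ee_pos"]
        T=T@np.array(c["tool_from_camera"]); return c,T[:3,:3],T[:3,3]
    return c,np.array(c["attitude"]).reshape(3,3),np.array(c["xyz"])
def ray(P,px):
    c,R,t=P
    u=cv2.undistortPoints(np.array([[px]],float),K(c),np.array(c["dist_coeffs"],float))[0,0]
    return R@np.array([u[0],u[1],1.]),t
def onz(P,px,z):
    d,t=ray(P,px); return t+d*(z-t[2])/d[2]
def withd(P,px,dep):
    d,t=ray(P,px); return t+d*dep
def save(img,n): cv2.imwrite("pics/"+n,cv2.cvtColor(img,cv2.COLOR_RGB2BGR))
E
python3 - <<'E'
from h import *
print({k:v for k,v in bot.calibration("scene").items()}); print(bot.calibration("wrist")); print(bot.read_state()["ee_rot"])
ims=[]
for n in ["scene","side"]:
    P=pose(n); im,d=bot.camera(n); ims.append(im)
    for l,z in [("base_front",32),("treadle_pad",55),("divider_end",88),("filler_tin",26),("carousel_base",0),("jar_1",26),("pliers",0),("screwdriver",0)]:
        for r in bot.landmark_of(l,n)[:5 if l in("divider_end","jar_1") else 2]:
            print(n,l,np.round(r["score"],2),np.round(r["centre"]),onz(P,r["centre"],z).round())
save(ims[0],"a.png"); save(ims[1],"b.png")
E
```

```text
{'fov_y': 47.1614265677318, 'cx': 281.70202716781887, 'cy': 205.40940260649484, 'dist_coeffs': array([0.0360372, 0.       , 0.       , 0.       , 0.       ]), 'xyz': array([ -99.18902849, -278.83774544,  792.73151744]), 'attitude': array([[ 0.66137046, -0.50983827,  0.55014003],
       [-0.74992063, -0.46357902,  0.47192536],
       [ 0.01442777, -0.72467885, -0.6889357 ]])}
{'fov_y': 65.65214970937959, 'cx': 278.34225191368023, 'cy': 212.01975746894502, 'dist_coeffs': array([0.00787681, 0.        , 0.        , 0.        , 0.        ]), 'tool_from_camera': array([[ 8.52895561e-04, -9.60443650e-01, -2.78473099e-01,
         7.03760371e+01],
       [ 9.99999634e-01,  8.36369926e-04,  1.78146702e-04,
        -7.01328218e-01],
       [ 6.18066571e-05, -2.78473149e-01,  9.60444013e-01,
        -1.42927263e+02],
       [ 0.00000000e+00,  0.00000000e+00,  0.00000000e+00,
         1.00000000e+00]])}
[[-9.73947839e-01  2.26771787e-01 -4.04014990e-04]
 [ 2.26772107e-01  9.73947178e-01 -1.14279324e-03]
 [ 1.34335995e-04 -1.20464033e-03 -9.99999265e-01]]
scene base_front 0.56 [190. 244.] [290. 3
[... 402 characters left out ...]
18. 346.  26.]
scene jar_1 0.61 [215. 177.] [479. 435.  26.]
scene screwdriver 0.65 [422. 272.] [578. -87.   0.]
side base_front 0.83 [210. 177.] [290. 301.  32.]
side treadle_pad 0.78 [269. 203.] [464. 171.  55.]
side divider_end 0.61 [295. 138.] [536. 426.  88.]
side divider_end 0.6 [262. 172.] [442. 260.  88.]
side filler_tin 0.92 [246. 153.] [386. 425.  26.]
side carousel_base 0.69 [262. 173.] [440. 363.   0.]
side carousel_base 0.22 [260. 171.] [432. 371.  -0.]
side jar_1 0.83 [269. 152.] [457. 431.  26.]
side jar_1 0.6 [262. 183.] [440. 288.  26.]
side jar_1 0.19 [271. 204.] [468. 200.  26.]
side pliers 0.7 [336. 161.] [668. 429.   0.]
side screwdriver 0.68 [311. 293.] [572. -81.   0.]
```

View pics/a.png

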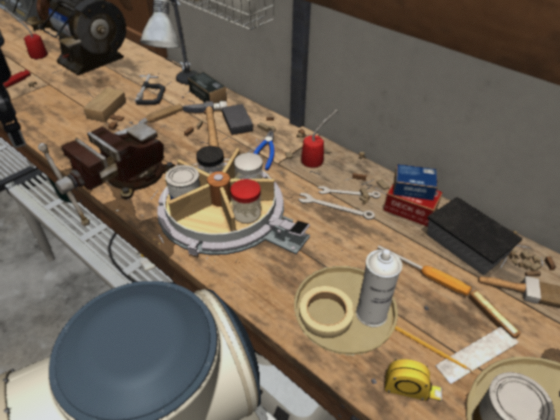

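View pics/b.png

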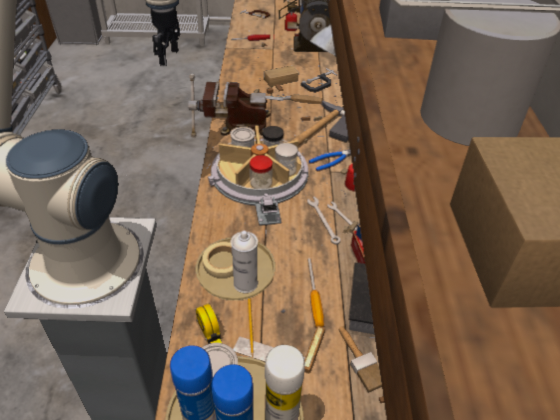

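Scene: carousel round px (222,205); tin at (184,180) left rear, red jar at (245,195), treadle at (293,232). Side view agrees. Axis ≈ (441,365), base yaw ≈ 0.38; the tin sits about 70° from the front. Next, a closer wrist view.

Run:
```python
from h import *
R=np.array(bot.read_state()["ee_rot"])
a=np.pi; Rd=np.array([[-1,0,0],[0,1,0],[0,0,-1.]])
bot.gripper_to(0)
bot.move_pose([430,310,290],Rd)
P=pose("wrist"); im,d=bot.camera("wrist")
for l,z in [("base_front",32),("treadle_pad",55),("divider_end",88),("filler_tin",26),("tray",0),("carousel_base",0),("jar_1",26)]:
    for r in bot.landmark_of(l,"wrist")[:5]:
        if r["score"]>.2: print(l,np.round(r["score"],2),np.round(r["centre"]),onz(P,r["centre"],z).round(1))
save(im,"c.png"); np.savez("c.npz",d=d,im=im,R=P[1],t=P[2])
# top-of-tin and hub via depth
for l in ["filler_tin","jar_1"]:
    for r in bot.cut_out(l,"wrist")[:4]:
        m=r["pixels"]&(d>0); ys,xs=np.nonzero(m)
        u=cv2.undistortPoints(np.c_[xs,ys].astype(float)[:,None],K(P[0]),P[0]["dist_coeffs"])[:,0]
        W=P[2]+(np.c_[u,np.ones(len(u))]*d[m][:,None])@P[1].T
        zt=np.percentile(W[:,2],90); T=W[abs(W[:,2]-zt)<6]
        c,rad=cv2.minEnclosingCircle(T[:,:2].astype(np.float32))
        print(l,round(r["score"],2),"ztop",zt.round(),"mean",T[:,:2].mean(0).round(),"circ",np.round(c),round(rad),m.sum())
s=bot.read_state();print(s["time"],s["ee_pos"])
```

```text
base_front 0.63 [270.  57.] [293.4 300.1  32. ]
treadle_pad 0.67 [151. 208.] [463.9 156.3  55. ]
treadle_pad 0.28 [368. 272.] [548.1 424.4  55. ]
divider_end 0.82 [366. 273.] [532.5 412.4  88. ]
filler_tin 0.93 [374. 131.] [374.7 425.4  26. ]
filler_tin 0.36 [152. 210.] [474.4 145.8  26. ]
tray 0.94 [316. 174.] [431.1 359.8   0. ]
tray 0.49 [373. 206.] [475.2 440.3   0. ]
carousel_base 0.88 [322. 171.] [427.4 368.4   0. ]
jar_1 0.96 [372. 203.] [464.8 430.9  26. ]
jar_1 0.57 [257. 183.] [439.  283.3  26. ]
filler_tin 0.67 ztop 101.0 mean [375. 425.] circ [376. 426.] 38 4997
jar_1 0.92 ztop 107.0 mean [502. 351.] circ [507. 347.] 32 2893
jar_1 0.75 ztop 107.0 mean [466. 432.] circ [467. 433.] 32 3918
jar_1 0.56 ztop 107.0 mean [435. 286.] circ [436. 286.] 32 3349
3.7167 [429.93126268 310.09680353 289.9729649 ]
```

View pics/c.png

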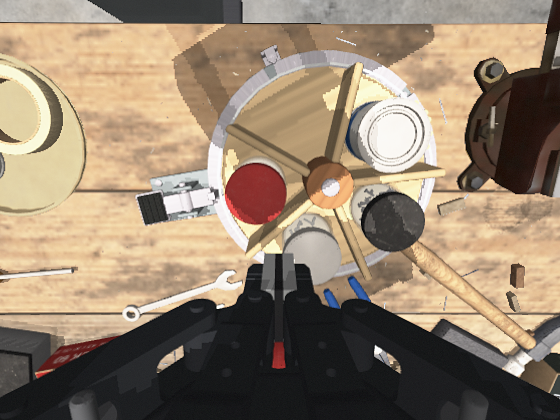

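The picture shows the hub at (330,186), tin at (390,133), red jar at (255,193), treadle pad at (152,207) and pointer at (270,55). The divider to pinch ends near (232,128), beside the empty front compartment. I'll fit the axis and yaw from the divider tops in the depth image.

Run:
```python
from h import *
from scipy.optimize import minimize
z=np.load("c.npz"); d=z["d"]; c=bot.calibration("wrist")
ys,xs=np.nonzero(d>0)
u=cv2.undistortPoints(np.c_[xs,ys].astype(float)[:,None],K(c),c["dist_coeffs"])[:,0]
W=z["t"]+(np.c_[u,np.ones(len(u))]*d[ys,xs][:,None])@z["R"].T
C0=np.array([437,362.])
q=W[(abs(W[:,2]-88)<4)]; r=np.hypot(*(q[:,:2]-C0).T); q=q[(r<130)&(r>35)]
def cost(p):
    v=q[:,:2]-p[:2]; a=np.arctan2(v[:,1],v[:,0])-p[2]; rr=np.hypot(*v.T)
    a=(a+np.pi/5)%(2*np.pi/5)-np.pi/5
    return np.minimum(abs(rr*np.sin(a)),10).mean()+0*rr.sum()
best=min((minimize(cost,[*C0,y],method="Nelder-Mead",options=dict(initial_simplex=[[437,362,y],[445,362,y],[437,370,y],[437,362,y+.1]])) for y in (.2,.3,.4,.5,.6)),key=lambda s:s.fun)
print("axis,yaw",best.x,best.fun,len(q),q[:,2].mean())
h=W[(abs(W[:,2]-97)<4)&(np.hypot(*(W[:,:2]-C0).T)<36)]
print("hub",cv2.minEnclosingCircle(h[:,:2].astype(np.float32)),h[:,2].mean())
C=best.x[:2];y=best.x[2]
def base(p): v=np.array(p)-C; return np.hypot(*v).round(),np.degrees(np.arctan2(v[1],v[0])-y).round(1)
print("pointer",base([293.4,300.1]),"tin",base([375.5,425.5]),"pad",base([463.9,156.3]))
k=y+np.radians(255); print("pad pred",C+210*np.array([np.cos(k),np.sin(k)]))
# treadle pad depth points
m=(np.hypot(*(W[:,:2]-[464,157]).T)<12)&(W[:,2]>35);print("pad z",np.median(W[m],0))
def fr(phi,r=116,s=1): # tool y tangential
    e=np.array([np.cos(phi),np.sin(phi),0]); t=s*np.array([-e[1],e[0],0]); zz=np.array([0,0,-1.])
    return [*(C+r*e[:2]),59],np.c_[np.cross(t,zz),t,zz]
for s in(1,-1):
  for dd in (0,35,75):
    p,R=fr(y+np.radians(216+dd),s=s); print(s,dd,np.round(p),bot.solve_ik(p,R))
```

```text
axis,yaw [428.51847875 364.14837013   0.43231276] 3.3002930462768587 4036 87.68514002909058
hub ((429.154052734375, 364.44921875), 24.423011779785156) 95.2097283258442
pointer (np.float64(150.0), np.float64(-179.4)) tin (np.float64(81.0), np.float64(106.1)) pad (np.float64(211.0), np.float64(-105.1))
pad pred [464.15302228 157.19383573]
pad z [463.640574   156.93843149  54.57062599]
1 0 [372. 263.  59.] [ 4.84175631e-01  5.38092431e-01  1.93521028e+00 -4.44089210e-16
  6.68289939e-01  9.94340663e-01]
1 35 [440. 249.  59.] [ 3.96190430e-01  5.79144244e-01  1.81332656e+00 -4.44089210e-16
  7.49121854e-01  2.95490224e-01]
1 75 [512. 283.  59.] [ 4.03497170e-01  6.51840424e-01  1.61404509e+00 -4.44089210e-16
  8.75707139e-01 -3.95334737e-01]
-1 0 [372. 263.  59.] [ 4.84175631e-01  5.38092431e-01  1.93521028e+00 -4.44089210e-16
  6.68289939e-01 -2.14725199e+00]
-1 35 [440. 249.  59.] [ 3.96190430e-01  5.79144244e-01  1.81332656e+00 -4.44089210e-16
  7.49121854e-01 -2.84610243e+00]
-1 75 [512. 283.  59.] [ 4.03497170e-01  6.51840424e-01  1.61404509e+00 -4.44089210e-16
  8.75707139e-01  2.74625792e+00]
```

All the checks agree: pointer radius 150 mm at 180°, pad at 211 mm and z 54.6. Pushing the treadle.

Run:
```python
from h import *
Rd=np.array([[-1,0,0],[0,1,0],[0,0,-1.]])
x,y=464,156
bot.move_pose([x,y,110],Rd); bot.movel([x,y,60],v=100)
for z in range(54,32,-2):
    bot.movel([x,y,z],v=30); s=bot.read_state(); f=s["ft_force"]; print(z,np.round(s["ee_pos"][2],1),np.round(f,1))
    if f[2]>25: break
bot.sleep(.4); print(bot.read_state()["ft_force"])
bot.movel([x,y,140],v=150)
bot.move_pose([430,290,290],Rd)
P=pose("wrist"); im,d=bot.camera("wrist")
for r in bot.landmark_of("treadle_pad","wrist")[:1]:
    c=np.round(r["centre"]).astype(int); print(r["score"],c,withd(P,r["centre"],np.median(d[c[1]-4:c[1]+5,c[0]-4:c[0]+5])))
print(bot.read_state()["time"])
```

```text
54 54.3 [ 1.9 -0.   4.7]
52 52.2 [ 2.  -0.1  4.3]
50 50.0 [ 2.4 -0.4  2.6]
48 47.8 [ 1.1 -0.6  0.3]
46 45.8 [-0.2 -0.1  0.4]
44 43.8 [-0.1  0.2  0.9]
42 41.9 [-0.6 -0.7 -0. ]
40 39.9 [0.4 0.4 0.1]
38 37.9 [ 0.2 -0.3  0.5]
36 36.7 [-3.6  0.7 21.7]
34 36.0 [-10.9   1.1  56.7]
[-10.49658066   0.60363011  56.64296647]
0.71 [173 207] [466.94967459 155.93310636  36.95029296]
10.3583
```

The treadle has snapped over; the pad is at 37 mm. Now I pinch the divider and turn the tray.

```bash
cat > g.py <<'E'
from h import *
C=np.array([428.8,364.3]); Y=0.4323
def fr(deg,z=59,r=116):
    a=Y+np.radians(deg); e=np.array([np.cos(a),np.sin(a),0]); t=np.array([-e[1],e[0],0]); zz=np.array([0,0,-1.])
    return [*(C+r*e[:2]),z],np.c_[np.cross(t,zz),t,zz]
E
python3 - <<'E'
from g import *
bot.gripper_to(30,effort=25)
p,R=fr(216,140); bot.move_pose(p,R)
for z in (110,59): bot.movel(fr(216,z)[0],v=80)
s=bot.read_state(); print(s["ft_force"])
bot.gripper_to(0,effort=30)
s=bot.read_state(); print(s["opening"],s["gripper_force"],s["ft_force"],s["time"])
if not 6<s["opening"]<13: raise SystemExit
for a in np.linspace(0,73.5,11)[1:]:
    p,R=fr(216+a); bot.movel(p,v=50,frame=R)
    s=bot.read_state(); f=np.array(s["ft_force"]); print(round(a),f.round(1),round(s["opening"],1),round(s["gripper_force"]),s["time"])
    if np.linalg.norm(f)>45: break
ims=[]
for n in ("side","scene","wrist"):
    P=pose(n); im,d=bot.camera(n); ims.append(im)
    for r in bot.landmark_of("filler_tin",n)[:1]:
        q=onz(P,r["centre"],26); v=q[:2]-C; print(n,r["score"],q.round(),np.hypot(*v),np.degrees(np.arctan2(v[1],v[0])-Y)%360)
save(np.hstack([ims[1][100:300,100:400],ims[0][80:280,150:400]]),"d.png"); save(ims[2],"e.png")
E
```

```text
[0.15306602 0.64225726 0.53381115]
8.425353775874328 31.3934987783432 [-0.59759767 -0.3514783   4.56044992] 14.2583
7 [-1.  -0.2  7.9] 8.8 32 14.7083
15 [-0.9 -0.6  9.7] 8.5 32 15.1583
22 [-0.4 -0.4 10.3] 8.7 32 15.6083
29 [-0.1 -2.  10.7] 8.4 32 16.0583
37 [ 1.1 -1.8 11.3] 8.4 32 16.5083
44 [ 0.1 -3.2 11.4] 8.7 32 16.9583
51 [ 1.7 -2.6 11.3] 8.9 32 17.4083
59 [ 3.1 -4.5 10.7] 8.6 32 17.8583
66 [ 4.5 -5.   9.3] 8.5 32 18.3083
74 [ 5.6 -5.   9.5] 8.5 32 18.7583
side 0.94 [360. 333.  26.] 75.30327581138418 179.93056331846478
scene 0.7 [366. 336.  26.] 68.2979084710619 179.32169762494905
```

View pics/d.png

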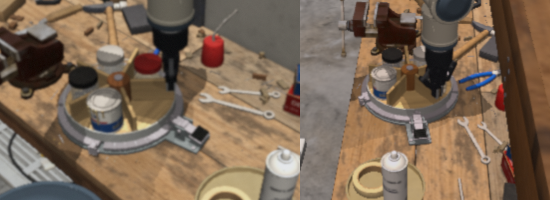

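Run:
```python
from g import *
bot.sleep(.5)
for n in ("side","scene"):
    P=pose(n); im,d=bot.camera(n)
    for r in bot.cut_out("filler_tin",n)[:1]:
        m=r["pixels"]&(d>0); ys,xs=np.nonzero(m)
        u=cv2.undistortPoints(np.c_[xs,ys].astype(float)[:,None],K(P[0]),P[0]["dist_coeffs"])[:,0]
        W=P[2]+(np.c_[u,np.ones(len(u))]*d[m][:,None])@P[1].T
        T=W[abs(W[:,2]-101)<5]; c,rad=cv2.minEnclosingCircle(T[:,:2].astype(np.float32)); v=np.array(c)-C
        print(n,c,rad,len(T),np.degrees(np.arctan2(v[1],v[0])-Y)%360)
    for l in ("treadle_pad","base_front"):
      for r in bot.landmark_of(l,n)[:1]:
        c=np.round(r["centre"]).astype(int); w=withd(P,r["centre"],np.median(d[c[1]-2:c[1]+3,c[0]-2:c[0]+3])); print(n,l,r["score"],c,w.round())
s=bot.read_state(); print(s["gripper_force"],s["ft_force"],s["opening"],s["time"])
```

```text
side (360.4244079589844, 328.70263671875) 38.689762115478516 294 182.73319893921192
side treadle_pad 0.31 [276 152] [478. 254. 165.]
side base_front 0.63 [212 175] [291. 326.  20.]
scene (355.7545471191406, 330.52166748046875) 37.80248260498047 659 180.04822252139567
scene treadle_pad 0.65 [301 232] [469. 153.  36.]
scene base_front 0.64 [193 242] [298. 306.  33.]
31.785762906074524 [ 4.85141259 -4.25826159  8.12637793] 8.414215908590695 19.9583
```

The tin stands at the front behind the pointer (about 180°, tolerance 12°). The treadle is still down (36 mm), everything is upright, and the grip reads 32 N.

```bash
python3 -c "
from cell import bot
print(bot.job_done())"
```

```text
the job is handed in; nothing more can be done
None
```

The job is handed in: the treadle has snapped down and stayed down, the tray is turned so the tin measures about 180–183° (pointer at 180°, tolerance 12°), and the gripper is holding a divider at about 32 N; the contents look upright and I saw no contact with the pliers or screwdriver, though the judge returned no verdict.

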